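# Feel out the true door gap of a mirror cabinet with a gap gauge

## Task

The new three-door mirror cabinet lies on its back with its doors shut, and only one of the two gaps between its doors has been set wide enough for the gap gauge that stands in the porcelain brush pot. Take the gauge by its handle, feel with its blade, lightly and without forcing it where it jams, which gap it slides into, and slide it fully home there. Leave it standing upright in that gap with its shoulder on the doors, as the spacer for tightening the hinge screws, and leave the other things on the vanity undisturbed.

Things in the scene. Friction and masses are not known exactly. Their poses are not given: they have to be found in the camera images.
- gauge: Gap gauge standing upright, blade down, in the brush pot's middle slot. Black handle 14 mm thick (y), 26 wide (x), on a steel shoulder plate 20 (y) x 30 (x) x 4 mm; the blade is below. Origin: centre of the shoulder's underside; z up the handle, whose top is 70 mm above the origin; x along the blade's width, y through its thickness. About 95 g.
- gauge_blade: The gauge's steel blade, rigid with it: 4 mm thick (y), 16 wide (x), 40 long, tip rounded across the thickness (2 mm radius). Origin: at the tip, 40 mm under the gauge's origin, axes the same. A force of more than 20 N on the blade, down or sideways, would chip the mirrors.
- brush_pot: White porcelain brush pot, fixed: a block 100 mm (x) x 64 mm (y) x 85 mm tall with three slots in its top. The gauge stands in the middle one (20 x 8 mm, long side along x, 55 mm deep). Origin: centre of its underside.
- cabinet: Walnut carcass of the cabinet lying on its back, fixed, hollow: 396 (x) x 590 (y) x 120 mm high. Origin: centre of its underside. On it lie three mirror doors side by side, 412 mm long (x), about 200 wide, 20 thick, faces 140 mm above the origin, on rubber buffers that give 1 mm per 6 N. The gaps between them run along x within 0.01 rad. The doors hang up to 3 mm off sideways.
- gap_left (a point): Nominal place of the left gap (cabinet y = +100 mm), in the plane of the mirror faces, 100 mm nearer the robot than the carcass's centre; axes as the cabinet's: x along the gap, y across, z up. The real gap's middle lies within 5 mm of it in y. One of the two gaps, left or right, is 5 to 7 mm wide and takes the blade; the other is 0.5 to 2.2 mm and the blade jams at its mouth.
- gap_right (a point): Nominal place of the right gap (cabinet y = -100 mm); otherwise as gap_left.
- tumbler: Cobalt glass tumbler standing on the vanity, 72 mm across, 95 mm tall; origin at the centre of its underside. Leave alone.
- mascara: Black mascara tube with a gold cap, standing on end, 18 mm across, 112 mm tall; origin at the centre of its underside. Leave alone.
- hair_stick: Sandalwood hair stick lying flat, about 180 mm long (x), 8 mm thick; origin under its middle. Leave alone.
Things that resemble listed ones, but are neither listed nor needed, are in the scene too. Of the things that look like the brush_pot, the middle-sized one is meant.

How it is judged:
On the way, in this order (a step that is already met when the one before it is completed fails the run):
1. the gauge is lifted clear out of the brush pot (z of gauge in the frame of brush_pot above 0.127 m), for 0.1 s.
2. the gauge, still held, is slid home in a door gap (contact force between gauge and the fingers above 1 N and ((z of gauge in the frame of gap_left below 0.004 m and y of gauge in the frame of gap_left between -0.008 and 0.008 m and x of gauge in the frame of gap_left between -0.07 and 0.27 m) or (z of gauge in the frame of gap_right below 0.004 m and y of gauge in the frame of gap_right between -0.008 and 0.008 m and x of gauge in the frame of gap_right between -0.07 and 0.27 m))), for 0.1 s.
At the end, for the whole second after the job is handed in: The gauge stands in a door gap of the cabinet (within 8 mm of the gap's nominal line), its shoulder within 3 mm of the mirror faces, upright within 7 degrees, at rest and released (angle between gauge's own z axis and vertical below 0.12 rad and linear speed of gauge below 0.02 m/s and ((z of gauge in the frame of gap_left below 0.003 m and y of gauge in the frame of gap_left between -0.008 and 0.008 m and x of gauge in the frame of gap_left between -0.07 and 0.27 m) or (z of gauge in the frame of gap_right below 0.003 m and y of gauge in the frame of gap_right between -0.008 and 0.008 m and x of gauge in the frame of gap_right between -0.07 and 0.27 m))); the robot touches nothing.
It fails at once if the blade is forced: more than 20 N on it (contact force between gauge_blade and anything else above 20 N).
It fails at once if the tumbler is moved by more than 20 mm or tipped (distance of tumbler from where it was at the start of the episode above 0.02 m or angle between tumbler's own z axis and vertical above 0.3 rad).
It fails at once if the mascara tube is moved by more than 20 mm or tipped (distance of mascara from where it was at the start of the episode above 0.02 m or angle between mascara's own z axis and vertical above 0.3 rad).
It fails at once if the hair stick is moved by more than 20 mm (distance of hair_stick from where it was at the start of the episode above 0.02 m).
It also fails if it takes over 58 s, if anything falls off the work surface, if the arm or the gripper's body presses on something with over 40 N, if the wrist force passes 120 N, or if a joint passes its speed limit or range.

## Robot

A 7-joint arm with a two-finger parallel gripper is mounted at the origin on the work surface. World frame = base frame: x ahead of the robot, y to its left, z up, the work surface at z = 0. Lengths are in m, angles in rad, forces in N, time in s.
With the tool pointing down it reaches from about 0.425 to 0.95 m from the base axis. Payload 4.7 kg.
Tool frame: the origin (TCP) lies between the finger pads; the fingertips stand 25 mm ahead of it and the grasp point (between the pads) lies 6 mm ahead of it; z points along the fingers, y is the line along which they close (so a half turn about z gives the same grasp; the last joint's range is limited). The gripper opens to 85 mm and grips with 20 to 120 N. Pads are 22 mm wide; open, the fingers measure 114 mm over their backs; the gripper's body (76 mm by 85 mm) begins 54 mm behind the grasp point. The pads swing forward as they close: fully open they stand 13 mm farther back than shut.
Start: joints at [1.309, 0.469, -0.049, 1.532, 0.024, 1.141, -0.082], TCP at [0.156, -0.657, 0.256] pointing down, gripper open.
Joint ranges: [-2.59, 2.59], [-0.33, 1.99], [-1.39, 1.29], [0.1, 2.45], [-1.04, 4.18], [0.21, 1.99], [-2.66, 2.66]. Speed limits (rad/s): [2.57, 2.57, 3.14, 3.14, 3.14, 3.14, 3.14].

## Interface

Orientations are given as a 3x3 rotation matrix whose columns are the frame's x, y, z axes.
In Python, from rig import * gives the robot as it stands. Calls block until the motion is done:
- movep(position, orientation): joint-space move of the TCP to a pose.
- move_l(position, attitude=None, feed=0.15, until_force=None): straight line of the TCP; attitude=None keeps the orientation; feed is the mean speed in m/s. With until_force (N) it stops when the force on the tool has changed by that much, and returns True; else False.
- move_joints(angles): joint-space move.
- command_gripper(opening, newtons=None): finger opening in m; newtons is the grip in N (None keeps the last); returns when the fingers have stopped.
- sleep(seconds).
- inverse_kinematics(position, orientation): joint angles nearest the present ones, or None.
- sense(): the state.
- camera(name): name is "scene" or "top" or "wrist"; returns (picture, depth): 420x560x3 uint8, red, green, blue; 420x560 float32, m along the optical axis (not along the pixel's ray), 0 where there is no reading.
- camera_params(name): a dict with "K" (3x3 intrinsics, pixels), "position" and "rotation" of the camera in the world; the wrist camera has in their place "tool_from_camera" (4x4, takes a point from camera to tool coordinates, whose origin is the TCP and whose axes are the flange's). Camera axes: x right, y down, z forward; pixel columns grow to the right and rows downward; lengths in m; the calibration is good to about 2 mm. A picture is of the moment at which its call begins: read the wrist's pose just before it. camera_params takes no time and is no camera call.
A pose or a line that the arm cannot do raises Unreachable and nothing moves.
- finish_job(): hands the job in; it is judged then, once.
The state is a dict: "time_s": time; "joint_pos": joint angles; "qd": joint speeds; "joint_efforts": joint torques, N m; "position": TCP position; "tcp_rot": TCP orientation; "wrist_force": force on the tool from outside, world axes, zero at the start; "ft_torque": the same for the moment, N m; "finger_gap": finger opening in m; "gripper_force": force on a finger pad.
Only numpy, scipy, OpenCV 4.12 (cv2) and the standard library are available. Lean on these libraries where they do the work, as an engineer would, in place of code of your own. Each camera call takes 0.05 s, during which the arm holds its last target. There are 200 camera calls.

## Working session

There is one attempt and no reset: what is moved stays moved. The work goes in short steps, each a Python script; the robot and the scene stay as the last script left them, time stands still between calls to the robot, and variables do not carry over. Pictures are saved under pics/ and viewed, at most 10 in all, crops included, and the job is handed in when it is done.

```bash
mkdir -p pics; cat > h.py <<'E'
from rig import *
import numpy as np, cv2
def snap(n,f):
    s=sense(); im,d=camera(n); cv2.imwrite(f'pics/{f}.png',cv2.cvtColor(im,cv2.COLOR_RGB2BGR)); np.savez(f'pics/{f}.npz',im=im,d=d,p=s["position"],R=s["tcp_rot"]); return im,d
def cloud(n,f):
    z=np.load(f'pics/{f}.npz'); d=z['d']; c=camera_params(n); K=np.array(c['K'])
    v,u=np.mgrid[:d.shape[0],:d.shape[1]]
    P=np.stack([(u-K[0,2])/K[0,0]*d,(v-K[1,2])/K[1,1]*d,d],-1)
    if 'position' in c: W=P@np.array(c['rotation']).T+np.array(c['position'])
    else:
        T=np.array(c['tool_from_camera']); W=(P@T[:3,:3].T+T[:3,3])@z['R'].T+z['p']
    W[d==0]=np.nan; return W
E
python3 - <<'E'
from h import *
a,_=snap('scene','s0'); b,_=snap('top','t0')
print(sense()); print(camera_params('top'),camera_params('wrist'),camera_params('scene'))
E
```

```text
{'time_s': 0.1, 'joint_pos': array([ 1.3091104 ,  0.46934724, -0.04859805,  1.53360738,  0.02408681,
        1.14100964, -0.08226712]), 'qd': array([ 0.00059768, -0.00315626, -0.0008246 , -0.00119905, -0.00058157,
        0.00264547, -0.00142528]), 'joint_efforts': array([ 7.60721286e-04, -5.11515892e+01, -4.69897070e-02, -2.38390052e+01,
        1.07834677e-02,  4.36016955e-03,  1.11497167e-05]), 'position': array([ 0.15561875, -0.65630232,  0.25536153]), 'tcp_rot': array([[ 9.73013661e-01,  2.30747052e-01, -4.61339766e-04],
       [ 2.30747507e-01, -9.73012132e-01,  1.72601730e-03],
       [-5.06157865e-05, -1.78589141e-03, -9.99998404e-01]]), 'wrist_force': array([-0.44702393,  0.36752902, -0.05928713]), 'ft_torque': array([-0.00832874, -0.01214145, -0.0028505 ]), 'gripper_force': 0.0, 'finger_gap': 0.08517686676058096}
{'K': array([[480.65940525,   0.        , 276.31668648],
       [  0.        , 480.65940525, 202.02590864],
       [  0.        ,   0.        ,   1.        ]]), 'position': array([0.23353052, 0.10429291, 1.40518861]), 'rotation': array([[ 0.00975953, -0.98375072,  
[... 309 characters left out ...]
13e-04, -9.45853715e-01, -3.24593025e-01,
         8.45998046e-02],
       [ 9.99999921e-01,  2.60541186e-04,  3.01678809e-04,
        -3.86959173e-04],
       [-2.00774170e-04, -3.24593103e-01,  9.45853729e-01,
        -1.16983570e-01],
       [ 0.00000000e+00,  0.00000000e+00,  0.00000000e+00,
         1.00000000e+00]])} {'K': array([[445.10481264,   0.        , 278.5962949 ],
       [  0.        , 445.10481264, 213.19743029],
       [  0.        ,   0.        ,   1.        ]]), 'position': array([1.16597692, 0.01748514, 0.74692593]), 'rotation': array([[ 0.0781626 ,  0.6684188 , -0.73966676],
       [ 0.9969134 , -0.05788697,  0.05303552],
       [-0.00736713, -0.7415291 , -0.67088026]])}
```

View pics/t0.png

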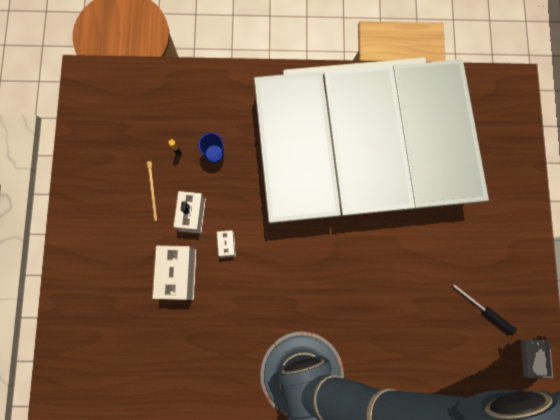

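View pics/s0.png

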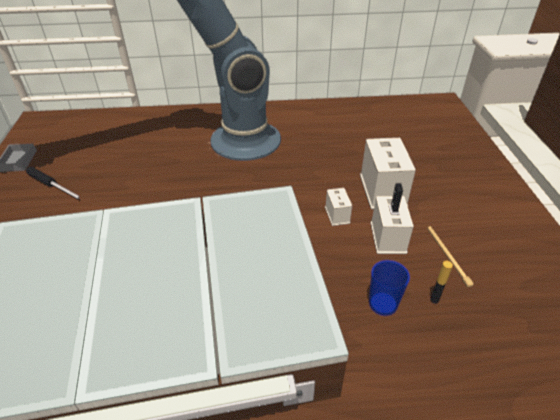

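Three pot-like blocks appear in the top view: small (226,244), middle-sized (189,212) and large (174,272). The middle-sized one holds the black-handled gauge, so it fits the description. Next is an enlarged crop to confirm, plus measurements.

```bash
python3 - <<'E'
from h import *
im=cv2.imread('pics/t0.png'); 
a=cv2.resize(im[180:310,140:250],None,fx=4,fy=4,interpolation=cv2.INTER_CUBIC); b=cv2.resize(im[60:225,300:440],(340,400),interpolation=cv2.INTER_CUBIC)
c=np.zeros((520,790,3),np.uint8); c[:520,:440]=a; c[:400,445:785]=b; cv2.imwrite('pics/c1.png',c)
W=cloud('top','t0'); S=cloud('scene','s0')
for u,v in [(290,150),(370,140),(440,130),(269,219),(257,79),(485,202),(462,63),(189,197)]: print(u,v,W[v,u].round(4))
def rect(m,n):
    p=m[:,:2].astype(np.float32); print(n,len(p),m[:,2].min().round(3),m[:,2].max().round(3),cv2.minAreaRect(p))
P=W.reshape(-1,3);P=P[~np.isnan(P).any(1)]; Q=S.reshape(-1,3);Q=Q[~np.isnan(Q).any(1)]
for nm,X in (('top',P),('scene',Q)):
    k=(X[:,1]>.2)&(X[:,0]<.65)&(X[:,0]>.1)&(X[:,1]<.6)
    for lo,hi in((.03,.06),(.075,.09),(.09,.2)): 
        m=X[k&(X[:,2]>lo)&(X[:,2]<hi)]
        d=np.round(m[:,:2]/.02).astype(int); 
        g=np.zeros((60,60),np.uint8); g[d[:,0],d[:,1]]=1
        n,l=cv2.connectedComponents(g)
        for i in range(1,n):
            q=m[l[d[:,0],d[:,1]]==i]
            if len(q)>15: rect(q,(nm,lo))
k=P[(P[:,2]>.12)&(P[:,2]<.16)&(P[:,0]>.2)&(P[:,1]<.3)&(P[:,1]>-.6)]; rect(k,'cab')
E
```

```text
290 150 [0.6109 0.044  0.1337]
370 140 [ 0.6419 -0.1764  0.1375]
440 130 [ 0.6733 -0.3716  0.1395]
269 219 [0.4178 0.0993 0.1414]
257 79 [0.8148 0.1379 0.1384]
485 202 [ 0.498  -0.5479  0.001 ]
462 63 [ 0.8751 -0.446   0.1375]
189 197 [0.4914 0.3283 0.0518]
('top', 0.03) 82 0.03 0.059 ((0.2760572135448456, 0.3127223551273346), (0.0019561934750527143, 0.13578738272190094), 89.28939819335938)
('top', 0.03) 57 0.035 0.06 ((0.23104947805404663, 0.3644125163555145), (0.013592544943094254, 0.024852091446518898), 89.35735321044922)
('top', 0.03) 328 0.03 0.06 ((0.36013755202293396, 0.22074879705905914), (0.0674574226140976, 0.04292909801006317), 5.6353936195373535)
('top', 0.03) 53 0.034 0.058 ((0.3232976794242859, 0.36414462327957153), (0.013898652046918869, 0.024742932990193367), 81.1272201538086)
('top', 0.03) 129 0.03 0.06 ((0.4471617341041565, 0.32485178112983704), (0.0633862242102623, 0.09942697733640671), 84.60240173339844)
('top', 0.03) 59 0.03 0.06 ((0.6258755922317505, 0.26620158553123474), (0.06098835915327072, 0.047235291451215744), 88.90506744384766)
('top', 0.03) 21 0.03 0.057
[... 2411 characters left out ...]
53.799957275390625)
('scene', 0.09) 1629 0.09 0.12 ((0.2788819670677185, 0.3557432293891907), (0.09077359735965729, 0.14355964958667755), 88.95392608642578)
('scene', 0.09) 258 0.09 0.157 ((0.4516160488128662, 0.3225146532058716), (0.017314620316028595, 0.028733372688293457), 89.89183807373047)
('scene', 0.09) 171 0.09 0.097 ((0.6254773139953613, 0.26551973819732666), (0.04829810932278633, 0.0712137445807457), 0.1314399689435959)
('scene', 0.09) 129 0.09 0.114 ((0.6367721557617188, 0.37160632014274597), (0.017468886449933052, 0.017132025212049484), 50.879730224609375)
cab 30918 0.12 0.15 ((0.6522045135498047, -0.1755128800868988), (0.42121583223342896, 0.6014752984046936), 6.505389213562012)
```

View pics/c1.png

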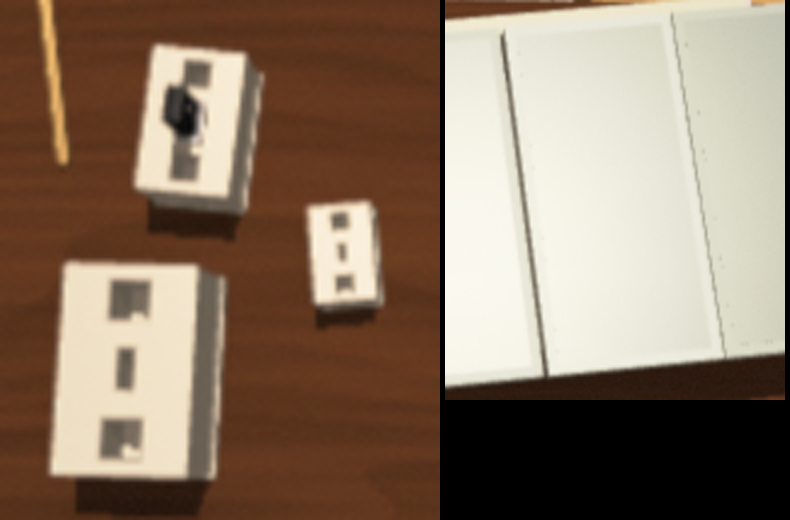

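The crop shows the black gauge standing in the middle slot of the middle-sized pot (full-frame about 187,208). The left gap (333,140) looks darker and wider than the right one (403,135). I'll take wrist views of both gaps and the pot on the way.

```bash
cat >> h.py <<'E'
def Rt(t): c,s=np.cos(t),np.sin(t); return np.array([[c,s,0],[s,-c,0],[0,0,-1.]])
CY=np.radians(6.0); CC=np.array([.652,-.1755])
def gp(y,x=-.1,yaw=CY): c,s=np.cos(yaw),np.sin(yaw); return CC+x*np.array([c,s])+y*np.array([-s,c])
E
python3 - <<'E'
from h import *
print(gp(.1),gp(-.1))
movep([*gp(-.1),.23],Rt(CY)); snap('wrist','wr')
movep([*gp(.1),.23],Rt(CY)); snap('wrist','wl')
movep([.45,.324,.30],Rt(-.089)); snap('wrist','wp')
s=sense(); print(s['time_s'],s['position'],s['joint_pos'])
c=[cv2.imread(f'pics/{n}.png') for n in('wr','wl','wp')]
cv2.imwrite('pics/c2.png',np.vstack([np.hstack([cv2.resize(x,(400,300)) for x in c[:2]]),np.hstack([cv2.resize(c[2],(400,300)),np.zeros((300,400,3),np.uint8)])]))
E
```

```text
[ 0.54209496 -0.08650066] [ 0.56300066 -0.28540504]
4.6333 [0.45108022 0.32245016 0.29959913] [-0.25928083  0.28251823 -0.53937415  1.74368855  0.15743988  1.15919298
 -2.50719291]
```

View pics/c2.png

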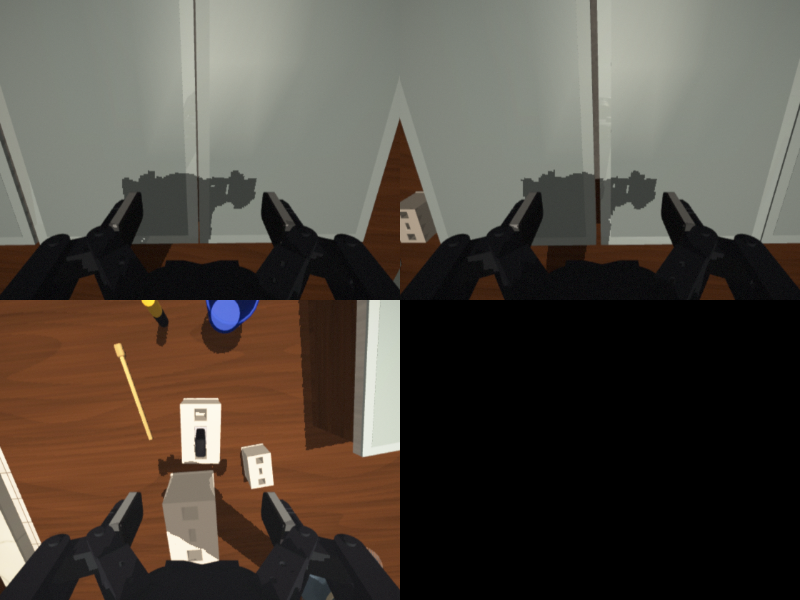

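The wrist views show both gaps clearly: the left one (tile 2, around 597,100) is a broad dark band, and the right one (tile 1, around 196,100) is a thin line. The gauge sits at (200,440) in the pot tile. Next I'll measure the gap lines and the gauge pose numerically.

```bash
python3 - <<'E'
from h import *
c=camera_params('wrist'); K=c['K']; T=c['tool_from_camera']
def ray(f,u,v,z):
    d=np.load(f'pics/{f}.npz'); 
    r=d['R']@T[:3,:3]@np.linalg.solve(K,[u,v,1]); o=d['R']@T[:3,3]+d['p']; return o+r*(z-o[2])/r[2]
for f in('wr','wl'):
    W=cloud('wrist',f); d=np.load(f'pics/{f}.npz'); g=d['im'].astype(int).sum(2)/3
    print(f,'door z',np.nanmedian(W[60:200,200:250,2]),np.nanmedian(W[60:200,320:360,2]))
    pts=[]
    for v in range(20,245,15):
        row=g[v,255:300]; i=int(row.argmin()); bg=np.median(row); k=np.where(row<bg-.35*(bg-row.min()))[0]
        a,b=ray(f,255+k.min()-.5,v,.14),ray(f,255+k.max()+.5,v,.14); m=(a+b)/2
        # cabinet coords
        e=np.array([np.cos(CY),np.sin(CY)]);n=np.array([-e[1],e[0]]); q=m[:2]-CC
        pts.append((m[0],m[1])); print(v,255+i,row.min().round(),bg.round(),'wid %.4f'%np.linalg.norm((a-b)[:2]),m[:2].round(4),'cab',(q@e).round(4),(q@n).round(4))
    l=cv2.fitLine(np.float32(pts),cv2.DIST_HUBER,0,.001,.001).ravel(); print('line',l,'yaw',np.arctan(l[1]/l[0]))
W=cloud('wrist','wp')
Z=W[...,2]; k=(Z>.145)&(Z<.17)&(abs(W[...,0]-.45)<.05)&(abs(W[...,1]-.324)<.05)
q=W[k]; print('handle',len(q),np.median(q[:,2]),cv2.minAreaRect(q[:,:2].astype(np.float32)))
k=(Z>.075)&(Z<.092)&(abs(W[...,0]-.45)<.08)&(abs(W[...,1]-.324)<.06); q=W[k]; print('pot',len(q),np.median(q[:,2]),cv2.minAreaRect(q[:,:2].astype(np.float32)))
im=cv2.imread('pics/wp.png'); a=cv2.resize(im[125:235,230:330],None,fx=5,fy=5,interpolation=cv2.INTER_CUBIC); cv2.imwrite('pics/c3.png',a)
E
```

```text
wr door z 0.13947512414942642 0.13948598767773673
20 272 79.0 165.0 wid 0.0018 [ 0.6975 -0.2662] cab 0.0357 -0.0949
35 272 83.0 169.0 wid 0.0019 [ 0.6895 -0.2669] cab 0.0277 -0.0948
50 272 88.0 171.0 wid 0.0019 [ 0.6813 -0.2683] cab 0.0195 -0.0953
65 273 87.0 172.0 wid 0.0019 [ 0.6728 -0.2691] cab 0.0109 -0.0952
80 273 83.0 174.0 wid 0.0019 [ 0.6641 -0.2699] cab 0.0022 -0.0951
95 273 85.0 175.0 wid 0.0020 [ 0.6551 -0.2707] cab -0.0069 -0.095
110 274 89.0 173.0 wid 0.0020 [ 0.6459 -0.2722] cab -0.0162 -0.0956
125 274 88.0 168.0 wid 0.0020 [ 0.6363 -0.2731] cab -0.0258 -0.0955
140 274 85.0 164.0 wid 0.0021 [ 0.6264 -0.2741] cab -0.0357 -0.0953
155 274 82.0 161.0 wid 0.0021 [ 0.6163 -0.2757] cab -0.046 -0.0959
170 275 87.0 159.0 wid 0.0021 [ 0.6057 -0.2767] cab -0.0566 -0.0958
185 275 83.0 157.0 wid 0.0022 [ 0.5948 -0.2777] cab -0.0676 -0.0957
200 275 82.0 153.0 wid 0.0015 [ 0.5835 -0.2792] cab -0.0789 -0.096
215 276 87.0 152.0 wid 0.0023 [ 0.5719 -0.2807] cab -0.0907 -0.0962
230 276 86.0 148.0 wid 0.0023 [ 0.5597 -0.2818] cab -0.1029 -0.0961
line [ 0.9935223   0.11363725  0.63158876 -0
[... 706 characters left out ...]
0764] cab -0.045 0.1043
170 273 80.0 160.0 wid 0.0064 [ 0.5858 -0.0778] cab -0.0556 0.1041
185 272 79.0 157.0 wid 0.0065 [ 0.5748 -0.0788] cab -0.0666 0.1042
200 272 82.0 155.0 wid 0.0059 [ 0.5636 -0.0802] cab -0.078 0.104
215 272 77.0 152.0 wid 0.0060 [ 0.5519 -0.0813] cab -0.0897 0.1041
230 276 80.0 150.0 wid 0.0061 [ 0.5398 -0.0832] cab -0.1019 0.1035
line [ 0.99342185  0.1145122   0.60294074 -0.07568182] yaw 0.11476395
handle 391 0.15374996843356395 ((0.4502362310886383, 0.32532304525375366), (0.013433298096060753, 0.025118744000792503), 84.8064193725586)
pot 3789 0.08420822300444344 ((0.4494771957397461, 0.3250623047351837), (0.06408846378326416, 0.10049216449260712), 84.99092864990234)
```

View pics/c3.png

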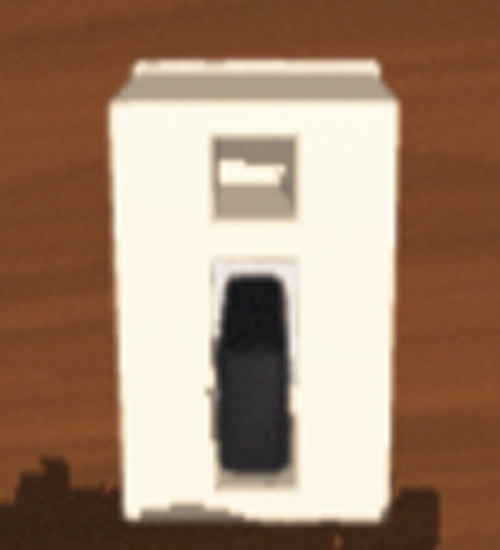

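```bash
python3 - <<'E'
from h import *
def handle(f):
    W=cloud('wrist',f); Z=W[...,2]; k=(Z>.145)&(Z<.17)&(abs(W[...,0]-.45)<.03)&(abs(W[...,1]-.325)<.03)
    q=W[k]; r=cv2.minAreaRect(q[:,:2].astype(np.float32)); print(len(q),r,np.median(q[:,2]),np.median(q[:,:2],0)); return np.array(r[0])
print(sense()['position'])
p=np.array([.4502,.3253]); move_l([*p,.215],Rt(-.0906)); sleep(.3); s=sense(); print(s['position'],s['tcp_rot'].round(3)); snap('wrist','wp2'); h=handle('wp2')
print(sense()['time_s'])
E
```

```text
[0.45108022 0.32245016 0.29959913]
[0.45048086 0.32552815 0.21576474] [[ 0.996 -0.091  0.001]
 [-0.091 -0.996  0.001]
 [ 0.001 -0.001 -1.   ]]
774 ((0.4501156806945801, 0.3251228332519531), (0.01380102802067995, 0.025725848972797394), 84.8238754272461) 0.15381954398496475 [0.45205269 0.32492949]
5.7
```

```bash
python3 - <<'E'
from h import *
R=Rt(-.0904)
move_l([.4501,.3251,.134],R,feed=.08); sleep(.3); s=sense(); print(s['position'],s['wrist_force'])
for o in(.03,.02,.0165,.010):
    command_gripper(o,20); s=sense(); print(o,s['finger_gap'],s['gripper_force'],s['wrist_force'].round(2))
    if np.linalg.norm(s['wrist_force'][:2])>5: break
print(s['time_s'])
E
```

```text
[0.4502274  0.32515224 0.13427374] [-0.8430477   0.76058439 -0.63758425]
0.03 0.03029530365012122 0.0 [-0.2   0.32  0.78]
0.02 0.0200031604372225 0.0 [-0.25  0.23 -0.87]
0.0165 0.016225461993025096 0.0 [ 0.07  0.39 -0.34]
0.01 0.01370605364982063 26.245881021022797 [0.26 0.01 0.14]
8.4333
```

```bash
python3 - <<'E'
from h import *
command_gripper(.010,45)
s=sense(); z0=s['position'][2]; print(s['position'],s['gripper_force'])
R=Rt(-.0904)
move_l([.4501,.3251,.285],R,feed=.08); s=sense(); print(s['wrist_force'].round(2),s['finger_gap'])
movep([.575,-.0788,.265],Rt(.1145)); sleep(.4); snap('wrist','g1'); s=sense(); print(s['position'],s['tcp_rot'].round(4),s['joint_pos'].round(2),s['time_s'])
E
```

```text
[0.45013273 0.32511725 0.13404832] 46.70092821121216
[ 0.25  0.79 -0.91] 0.013336603853957203
[ 0.57502915 -0.07857322  0.26501557] [[ 0.9934  0.1146  0.    ]
 [ 0.1146 -0.9934 -0.    ]
 [ 0.      0.     -1.    ]] [ 0.33  0.33 -0.33  1.74  0.12  1.09 -1.5 ] 12.7
```

View pics/g1.png

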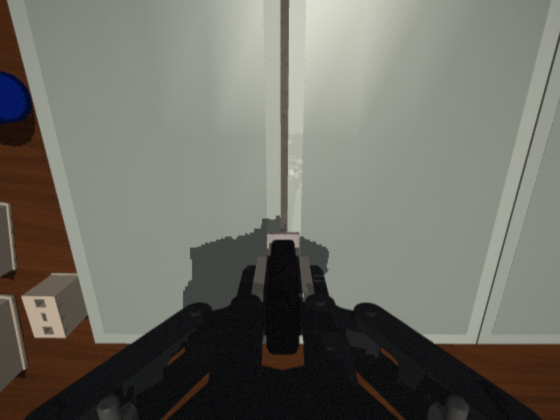

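The gauge is held upright, with its shoulder centred near (283,240). The wide gap runs from (285,0) to (284,225), directly behind it. I'll fit the gap line from this settled view, then probe lightly.

```bash
cat >> h.py <<'E'
def ray(f,u,v,z):
    c=camera_params('wrist'); K=c['K']; T=c['tool_from_camera']; d=np.load(f'pics/{f}.npz')
    r=d['R']@T[:3,:3]@np.linalg.solve(K,[u,v,1]); o=d['R']@T[:3,3]+d['p']; return o+r*(z-o[2])/r[2]
def gapline(f,rows):
    g=np.load(f'pics/{f}.npz')['im'].astype(float).mean(2); P=[];w=[]
    for v in rows:
        r=g[v,265:305]; bg=np.median(r); m=np.clip((bg-r)/(bg-r.min()),0,1); k=np.where(m>.5)[0]
        a,b=ray(f,265+k.min()-.5,v,.14),ray(f,265+k.max()+.5,v,.14); P.append((a+b)[:2]/2); w.append(np.linalg.norm(a-b))
    l=cv2.fitLine(np.float32(P),cv2.DIST_HUBER,0,.001,.001).ravel(); k=l[1]/l[0]
    return k, l[3]-k*l[2], np.median(w), np.std(np.array(P)[:,1]-k*np.array(P)[:,0]-(l[3]-k*l[2]))
E
python3 - <<'E'
from h import *
k,b,w,e=gapline('g1',range(5,215,5)); print('yaw',np.arctan(k),'b',b,'w',w,'res',e,'y at .575',k*.575+b)
W=cloud('wrist','g1'); d=np.load('pics/g1.npz'); L=(W-d['p'])@d['R']
for v in(236,240,244,255,270,300,330): 
    r=d['im'][v].astype(int).sum(1)//3; 
    q=L[v,262:306]; ok=(np.abs(q[:,2]-.03)<.06); u=np.where(ok)[0]+262
    print(v,u.min(),u.max(),'y mid',np.nanmin(q[ok,1]).round(4),np.nanmax(q[ok,1]).round(4),'z',np.nanmedian(q[ok,2]).round(4),'x',np.nanmedian(q[ok,0]).round(4))
E
```

```text
yaw 0.11580312 b -0.14616412 w 0.0059209058690261815 res 0.00023433584978306167 y at .575 -0.07927807
236 267 299 y mid -0.0098 0.0096 z 0.0458 x 0.0126
240 267 299 y mid -0.0098 0.0096 z 0.0414 x 0.012
244 267 298 y mid -0.0099 0.0091 z 0.0366 x 0.0117
255 267 298 y mid -0.01 0.0092 z 0.0225 x 0.012
270 262 305 y mid -0.0102 0.0104 z 0.0068 x 0.0121
300 262 305 y mid -0.0092 0.0087 z -0.0164 x 0.0119
330 262 305 y mid -0.0088 0.0086 z -0.0198 x -0.0002
```

```bash
python3 - <<'E'
from h import *
R=Rt(.1155); y=-.0794
move_l([.575,y,.238],R,feed=.05); sleep(.3); s=sense(); print(s['position'],s['wrist_force'].round(2))
hit=move_l([.575,y,.215],R,feed=.012,until_force=4); s=sense(); print(hit,s['position'],s['wrist_force'].round(2),s['time_s'])
E
```

```text
[ 0.57513092 -0.07942509  0.23829755] [ 0.29  0.42 -0.07]
False [ 0.57503059 -0.07941114  0.21508672] [ 1.13  0.   -0.83] 15.7583
```

The blade has slid about 14 mm into the left gap with no resistance. I'll continue until the shoulder seats.

```bash
python3 - <<'E'
from h import *
R=Rt(.1155); y=-.0794
hit=move_l([.575,y,.186],R,feed=.015,until_force=5); s=sense(); print(hit,s['position'],s['wrist_force'].round(2),s['gripper_force'],s['time_s'])
sleep(.4); s=sense(); print(s['position'],s['wrist_force'].round(2))
E
```

```text
True [ 0.57502197 -0.07943941  0.1885383 ] [-1.43  0.26  4.36] 47.44892477989197 17.3583
[ 0.57502942 -0.07941446  0.18848191] [-0.53 -0.1   6.08]
```

```bash
python3 - <<'E'
from h import *
R=Rt(.1155); y=-.0794
command_gripper(.018); sleep(.2); command_gripper(.05); sleep(.3); s=sense(); print(s['finger_gap'],s['wrist_force'].round(2))
move_l([.575,y,.30],R,feed=.08); sleep(.4); snap('wrist','e1')
W=cloud('wrist','e1'); Z=W[...,2]; k=(Z>.195)&(Z<.225)&(abs(W[...,0]-.575)<.04)&(abs(W[...,1]-y)<.03); q=W[k]
print(len(q),np.median(q[:,2]),cv2.minAreaRect(q[:,:2].astype(np.float32)))
k=(Z>.1425)&(Z<.148)&(abs(W[...,0]-.575)<.03)&(abs(W[...,1]-y)<.02); q=W[k]; print(len(q),np.median(q[:,2]),q[:,:2].mean(0))
print(sense()['time_s'])
E
```

```text
0.05011818107593892 [ 0.32 -0.38 -0.17]
621 0.20861318691895503 ((0.5753648281097412, -0.07902409136295319), (0.02517891116440296, 0.013546579517424107), 6.9531636238098145)
134 0.14330781879492172 [ 0.58116291 -0.07824271]
20.9
```

View pics/e1.png

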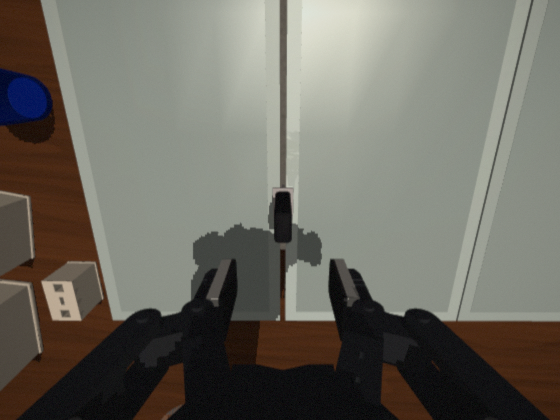

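The gauge stands upright in the left gap at (283,215), released. Its handle top is at 0.209 m, so the shoulder is on the doors.

```bash
python3 -c "
from rig import *
print(finish_job())"
```

```text
the job is handed in; nothing more can be done
None
```

The gauge is fully home and standing upright in the left gap with its shoulder on the doors; the robot has let go and backed off, and the job was handed in at about 21 s with no verdict returned.

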